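# Lever open the heavy flap of the vial well

### The arm

A 7-joint arm with a two-finger parallel gripper is mounted at the origin on a cart in front of the work surface, level with it; the furniture and walls round the work are solid. World frame = base frame: x ahead of the robot, y to its left, z up, the work surface at z = 0. Lengths are in mm, angles in rad, forces in N, time in s.
With the tool pointing down it reaches from about 400 to 875 mm from the base axis. Payload 6.5 kg.
Tool frame: the origin (TCP) lies at the very end of the fingers, on their centre line; the grasp point (between the pads) lies 19 mm behind it; z points along the fingers, x is the direction in which the jaws open and shut, and the axes are right-handed (so a half turn about z gives the same grasp; the last joint's range is limited). The gripper opens to 88 mm and grips with 3 to 60 N. Pads are 18 mm wide; open, the fingers measure 123 mm over their backs; the gripper's body (75 mm by 187 mm) begins 45 mm behind the grasp point.
Start: joints at [-1.398, 0.536, -0.004, 1.538, 0.003, 1.067, -0.071], TCP at [153.746, 631.548, 199.716] pointing down, gripper open.
Joint ranges: [-2.7, 2.7], [-0.37, 2.16], [-1.27, 1.26], [0.24, 2.4], [-1.31, 4.45], [0.19, 1.91], [-2.76, 2.76]. Speed limits (rad/s): [2.39, 2.39, 3.14, 3.14, 3.14, 3.14, 3.14].

### API

Orientations are given as a rotation vector (axis times angle).
In Python, from station import robot, read_camera gives the robot as it stands.
- The arm moves only by the tool carry_out, never from a script. Its argument "steps" is one flat list of numbers, 4 for each row, row after row: the shift along the tool's x, y, z in mm, then the turn about the tool's z in degrees. A call has exactly 5 rows; each row shifts and turns the commanded pose from where the row before left it, along the tool's axes as they then stand; what a row does not reach is not made up. A row lasts 1/8 s, in which the tool goes at most 62.5 mm and 10.7 degrees, less where a joint would pass 70% of its speed; a pose out of reach is approached as far as the arm can. A call with a gripper value outside its range is refused whole. "hand" is the opening in per cent of the stroke, from 0 (shut) to 100 (fully open), set as the call begins (left out, the last holds). The fingers move at their own pace and stop on an object; "squeeze" is the grip in N (left out, the last holds). Time passes only in rows, so rows that do not move let the fingers close, or fill a call up. It gives the time, the measured TCP pose, the force and the opening at its end, in the units of the state.
- robot.sense(): the state, without advancing time (a new reading comes with each control period).
- read_camera(name): name is "scene" or "top" or "wrist"; returns a dict with "color" (400x640x3 uint8, red, green, blue), "fx", "fy", "cx", "cy" (pixels), "R" (3x3) and "t" (3): a world point X has camera coordinates R X + t. Camera axes: x right, y down, z forward; pixel columns grow to the right and rows downward; lengths in mm; the calibration is good to about 2 mm. A picture is of the moment at which its call begins. There is no depth.
- robot.sign_off(): hands the job in, once; it reports no verdict.
The state is a dict: "t": time; "q": joint angles; "joint_vel": joint speeds; "tau": joint torques, N m; "position": TCP position; "ee_rot": TCP orientation; "contact_force": force on the tool from outside, world axes, zero at the start; "ft_torque": the same for the moment, N m; "width": opening from 0.0 (shut) to 1.0 (fully open).
Only numpy, scipy, OpenCV 4.12 (cv2) and the standard library are available. Lean on these libraries where they do the work, as an engineer would, in place of code of your own. Each camera call takes 0.05 s, during which the arm holds its last target.

### The job

The lever in front of the grey vial well stands turned aside. With the fingertips, push its long end round sideways until it comes up against its stop and its short end lies under the lip of the heavy steel flap; then press the long end down as far as it goes, without forcing it, so that the flap is raised, and finish while still holding it down. Do not grip the lever, do not touch the flap, and leave the small things standing around alone.

Things in the scene. Friction and masses are not known exactly. Their poses are not given: they have to be found in the camera images.
- well: Fixed grey vial well on an aluminium foot plate, with lever and flap on it. Origin: on the desk, under the lever's pivot (90 mm up, in a 101 mm high yoke that turns about this vertical axis). x points from the pivot to the well, y to its left. The well is a box, x 95 to 170 mm, y -60 to 60 mm; with the shut flap it is 95 mm high. Foot plate: x -60 to 175, y -65 to 65, 8 mm thick.
- lever_swing (a joint): Turning of yoke and lever about the vertical axis, rad. 0: in line with the well, roller under the lip, against the stop. Above 0 the long end stands to the right (seen from the pivot it points to (-cos, -sin) of this angle in the well's x, y). Starts at 0.42 to 0.65, at most 0.8. Turns stiffly (about 0.5 N at the pad), stays where left.
- lever_tilt (a joint): Tilt of the lever in the yoke, rad. 0: at rest, long end up, sloping 0.33 rad; it grows as the long end is pressed, to the stop at 0.66 (long end sloping down 0.33 rad). A light spring returns it when let go.
- pad (a point): Middle of the top face of the black press pad at the end of the long arm (50 mm along the lever, 34 across, 12 thick). It lies 187 mm from the pivot along the lever, 6 mm above its centre line: 156 mm above the desk at rest, 35 mm fully down. Pressing here takes about 2 to 3 N alone, about 5 to 11 N with the flap.
- lever: The lever. Its long arm with the pad is a steel bar 20 mm wide and 10 mm thick from the pivot to the pad. Origin at the pivot; the long arm runs along its -x; z is up, across the bar's thickness. The short arm on the other side ends in a steel roller (16 mm diameter, 16 mm wide) 80 mm from the pivot.
- flap_opening (a joint): Opening of the heavy flap about its hinge at the back edge of the well, rad: 0 shut, grows as the flap's front rises; about 0.46 with the lever in line and pressed fully down. It falls shut when the lever is let go.
- flap: The steel flap, 79 x 124 x 20 mm, about 2.4 kg. Origin on its hinge, 176 mm behind the pivot, 79 mm up; it extends along its -x, towards the lever. In the middle of its front edge a lip 36 mm wide sticks out 24 mm towards the lever, its underside 75 mm above the desk when shut.
- vial_1: Bystander: small screw-cap vial, 28 mm wide, 58 mm high, standing on the desk. Origin at the centre of its base.
- vial_2: Bystander: small screw-cap vial with a black cap, 28 mm wide, 58 mm high, standing on the desk. Origin at the centre of its base.
- union_1: Bystander: white tube fitting, 18 x 38 x 15 mm, lying on the desk. Origin at the centre of its underside.
- stopper_1: Bystander: red-brown rubber stopper, 22 mm wide, 20 mm high, standing on the desk. Origin at the centre of its base.

How it is judged:
By the outcome, as a careful person would: the job done as asked, in the order asked, and still so for the second after the job is handed in, while the arm keeps its last pose, push and grip.
It also fails if it takes over 56 s, if anything falls off the work surface, if the arm or the gripper's body presses on something with over 40 N, if the wrist force passes 120 N, or if a joint passes its speed limit or range.

## Working session

There is one attempt and no reset: what is moved stays moved. The work goes in short steps, Python scripts to look and compute and a tool call to move; the robot and the scene stay as the last step left them, time stands still between calls to the robot, and variables do not carry over. Pictures are saved under pics/ and viewed, and the job is handed in when it is done.

Besides the shell and the picture viewer there is one more tool, called after "Emit:" by a JSON object that holds its "op" and its "data", one argument or row to a line. carry_out: Moves the arm, as the interface text tells. Its arguments: {"type":"object","properties":{"steps":{"type":"array","items":{"type":"number"}},"hand":{"type":"number"},"squeeze":{"type":"number"}},"required":["steps"]}

```bash
mkdir -p pics
python3 - <<'E'
from station import robot, read_camera
import cv2
for n in ("scene","top","wrist"):
    c=read_camera(n); cv2.imwrite(f"pics/a_{n}.png",c["color"][:,:,::-1]); print(n,c["fx"],c["cx"],c["cy"],c["R"],c["t"])
s=robot.sense(); print(s)
E
```

```text
scene 492.4686752756959 319.84120232279946 202.72192794102745 [[ 0.66538707 -0.74648685  0.00417577]
 [-0.55691967 -0.50012422 -0.66311103]
 [ 0.49709207  0.43889994 -0.7485094 ]] [-550.63892336  326.74437484  694.24569472]
top 463.2590210040305 321.5791325457216 200.53630231548183 [[-0.01310606 -0.99939966  0.03207097]
 [-0.99447158  0.00968613 -0.10455836]
 [ 0.10418494 -0.03326401 -0.99400151]] [-185.44151572  625.83516987 1033.13123332]
wrist 281.84880961557116 316.84837254894626 195.19244131268982 [[ 0.23668561  0.97158481 -0.00169686]
 [ 0.92696101 -0.225291    0.29997875]
 [ 0.29107251 -0.07257357 -0.95394437]] [-647.54293598  -42.60853068  390.06899423]
{'t': 0.15, 'q': array([-1.39817615,  0.53701181, -0.00445218,  1.53856292,  0.00260874,
        1.06730316, -0.07119869]), 'joint_vel': array([ 0.00122634, -0.00424227, -0.00062664, -0.00394439,  0.00111599,
       -0.00041315,  0.00013913]), 'tau': array([ 2.13678701e-03, -5.71325755e+01,  9.92186442e-01, -2.51825148e+01,
       -5.61296241e-02,  1.52097334e-02,  9.88539750e-05]), 'position': array([153.64959056, 631.07844347, 199.05996566]), 'ee_rot': array([ 2.46948962e+00,  1.94056509e+00, -1.48137655e-03]), 'contact_force': array([-0.58917149, -0.24745976,  0.45599662]), 'ft_torque': array([-0.03208969, -0.06935356,  0.01451216]), 'width': 1.0012658072223368}
```

View pics/a_scene.png

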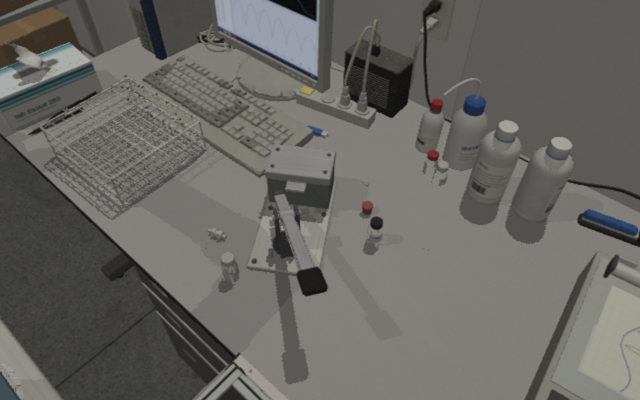

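View pics/a_top.png

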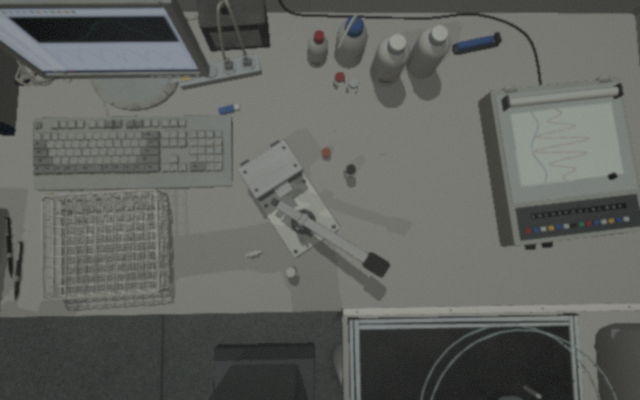

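View pics/a_wrist.png

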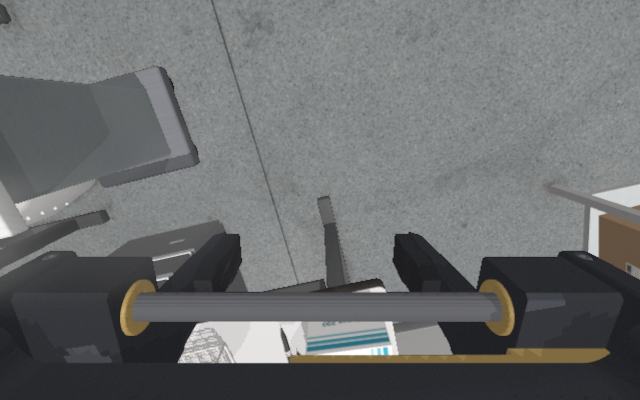

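```bash
cat > h.py <<'E'
import numpy as np
from station import robot, read_camera
def ray(c,u,v,z):
    d=c["R"].T@np.array([(u-c["cx"])/c["fx"],(v-c["cy"])/c["fy"],1.]); o=-c["R"].T@c["t"]
    return o+d*(z-o[2])/d[2]
def proj(c,X):
    p=c["R"]@np.asarray(X,float)+c["t"]; return np.array([c["fx"]*p[0]/p[2]+c["cx"],c["fy"]*p[1]/p[2]+c["cy"]])
E
python3 - <<'E'
import cv2
a=cv2.imread("pics/a_top.png")[130:310,225:405]; cv2.imwrite("pics/b_top.png",cv2.resize(a,None,fx=3.3,fy=3.3,interpolation=cv2.INTER_CUBIC))
a=cv2.imread("pics/a_scene.png")[135:315,200:400]; cv2.imwrite("pics/b_scene.png",cv2.resize(a,None,fx=3.3,fy=3.3,interpolation=cv2.INTER_CUBIC))
E
```

```text
(no output)
```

View pics/b_top.png

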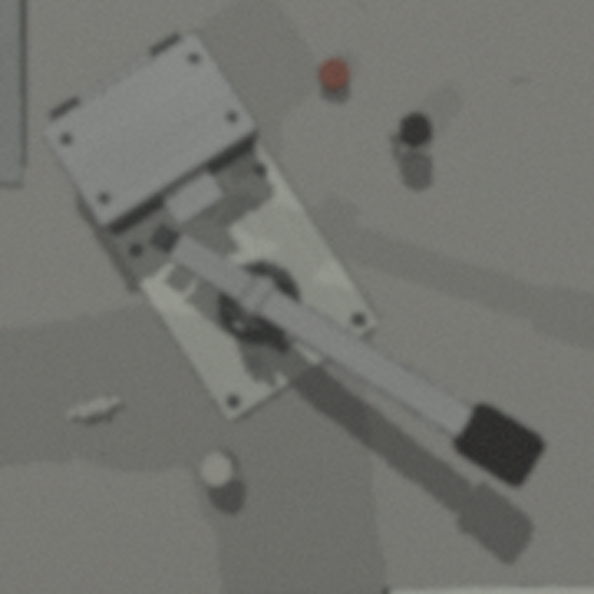

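View pics/b_scene.png

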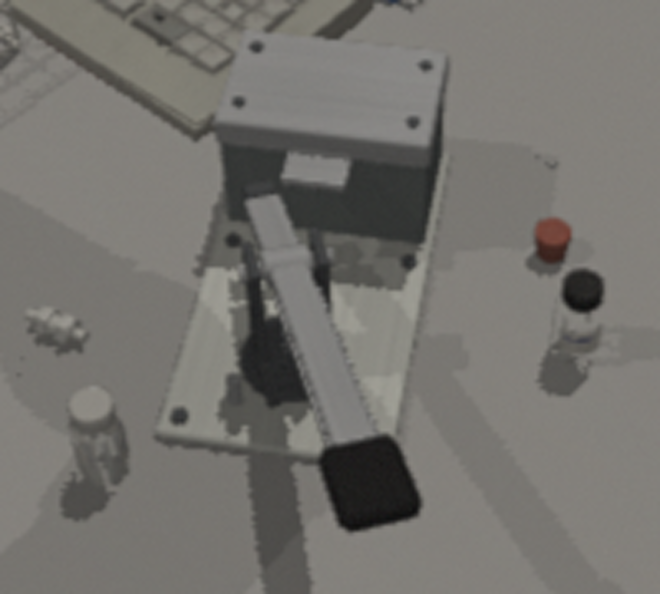

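Run:
```python
from h import *
import cv2
c=read_camera("top"); s=read_camera("scene")
f=lambda p,z: ray(c,225+(p[0]+.5)/3.3-.5,130+(p[1]+.5)/3.3-.5,z)
g=lambda p,z: ray(s,200+(p[0]+.5)/3.3-.5,135+(p[1]+.5)/3.3-.5,z)
plate=[f((233,418),8),f((378,325),8)]; print("plate front L,R",plate, np.linalg.norm(plate[0]-plate[1]),"(130)")
fl=[f(p,95) for p in((107,228),(257,133),(195,32),(43,132))]
for a in fl: print(a.round(1))
print([np.linalg.norm(fl[i]-fl[(i+1)%4]).round(1) for i in range(4)],"(124,79)")
gl=[g(p,95) for p in((218,132),(437,160),(447,55),(240,35))]   # scene
for a in gl: print("scene",a.round(1))
print("scene plate",g((157,433),8))
# axis direction
yl=(fl[0]-fl[1])+(fl[3]-fl[2])+(plate[0]-plate[1]); yl/=np.linalg.norm(yl)
x1=(fl[3]-fl[0])+(fl[2]-fl[1]); 
xm=(fl[2]+fl[3])/2-(plate[0]+plate[1])/2; 
for n,v in (("y",[yl[1],-yl[0]]),("x1",x1),("xm",xm)): print(n,np.degrees(np.arctan2(v[1],v[0])))
th=np.arctan2(xm[1],xm[0]); ux=np.array([np.cos(th),np.sin(th)])
o1=(plate[0]+plate[1])[:2]/2+60*ux; o2=(fl[0]+fl[1])[:2]/2-97*ux
print("origin",o1,o2)
for n,cc in(("top",c),("scene",s)):
    h=cc["color"].max(2); r=(225,250,410,290) 
    m=(h<62).astype(np.uint8)
    k,l,st,ce=cv2.connectedComponentsWithStats(m)
    p=(376,264) if n=="top" else (313,281)
    i=l[p[1],p[0]]; print(n,st[i],ce[i],ray(cc,*ce[i],156))
```

```text
plate front L,R [array([ 496.28819331, -130.33454481,    8.        ]), array([ 560.8074973 , -234.18155627,    8.        ])] 122.25768840923196 (130)
[622.7 -50.6  95. ]
[ 685.2 -149.7   95. ]
[ 753.9 -109.    95. ]
[687.   -8.4  95. ]
[np.float64(117.2), np.float64(79.8), np.float64(120.8), np.float64(76.9)] (124,79)
scene [615.7 -55.1  95. ]
scene [ 680.8 -159.9   95. ]
scene [ 749.  -108.9   95. ]
scene [680.5  -6.8  95. ]
scene plate [ 490.17383643 -127.66709868    8.        ]
y 32.568785907460935
x1 31.993893243779905
xm 32.784960992900956
origin [ 578.99037104 -149.76879697] [ 572.44977862 -152.6953204 ]
top [363 253  26  24 347] [375.93948127 264.42074928] [ 479.95565758 -296.96915977  156.        ]
scene [296 267  31  29 640] [311.3078125 281.034375 ] [ 474.08721491 -298.35092195  156.        ]
```

```bash
cat >> h.py <<'E'
from scipy.spatial.transform import Rotation as Ro
def pose():
    s=robot.sense(); M=Ro.from_rotvec(s["ee_rot"]).as_matrix()
    return s, np.array([*s["position"],np.degrees(np.arctan2(M[1,0],M[0,0]))])
def rows(wps,start=None):
    p=np.array(start if start is not None else pose()[1],float); 
    for i,w in enumerate(wps):
        d=np.array(w[:3])-p[:3]; a=np.radians(p[3]); c,s=np.cos(a),np.sin(a)
        r=[c*d[0]+s*d[1],s*d[0]-c*d[1],-d[2],p[3]-w[3]]
        print(", ".join(f"{v:.1f}" for v in r)+("," if i%5<4 else "\n")); p=np.array(w,float)
E
python3 - <<'E'
from h import *
s,p=pose(); print(p)
n=20; W=[]
y0=76.3;y1=-32.1
for k in range(1,n+1):
    f=k/n; y=y0+(y1-y0)*f; r=649+(607-649)*f-70*np.sin(np.pi*f); z=min(199+35*k,290)
    W.append((r*np.cos(np.radians(y)),r*np.sin(np.radians(y)),z,p[3]+(-33.6-p[3])*f))
rows(W)
E
```

```text
[153.69661837 631.24966433 199.29889873  76.31980062]
-16.6, 60.2, -34.7, 5.5,
-15.5, 58.9, -35.0, 5.5,
-14.8, 57.7, -21.0, 5.5,
-13.9, 56.7, -0.0, 5.5,
-12.8, 55.7, -0.0, 5.5

-11.5, 54.8, -0.0, 5.5,
-10.0, 54.1, -0.0, 5.5,
-8.4, 53.5, -0.0, 5.5,
-6.6, 53.1, -0.0, 5.5,
-4.8, 52.8, -0.0, 5.5

-3.0, 52.6, -0.0, 5.5,
-1.3, 52.7, -0.0, 5.5,
0.4, 52.8, -0.0, 5.5,
2.0, 53.1, -0.0, 5.5,
3.5, 53.6, -0.0, 5.5

4.7, 54.2, -0.0, 5.5,
5.8, 54.8, -0.0, 5.5,
6.6, 55.6, -0.0, 5.5,
7.2, 56.3, -0.0, 5.5,
7.6, 57.2, -0.0, 5.5
```

Emit:
{"op": "carry_out", "data": {
  "steps": [-16,35,-35,5.5,-15,50,-35,5.5,-15,57,-21,5.5,-14,57,0,5.5,-13,56,0,5.5],
  "hand": 0,
  "squeeze": 20
}}

```text
t: 0.88
position: [353.2, 454.5, 290.9]
ee_rot: [-2.863, -1.293, -0.001]
contact_force: [0.5, 1.1, -0.5]
width: 0.457
```

Emit:
{"op": "carry_out", "data": {
  "steps": [-11,55,0,5.5,-10,54,0,5.5,-8,53,0,5.5,-7,53,0,5.5,-5,53,0,5.5]
}}

```text
t: 1.5
position: [484.2, 218.8, 290.6]
ee_rot: [-3.088, -0.576, -0.0]
contact_force: [-0.4, -0.2, 0.2]
width: 0.005
```

Emit:
{"op": "carry_out", "data": {
  "steps": [-3,53,0,5.5,-1,53,0,5.5,0,53,0,5.5,2,53,0,5.5,3,54,0,5.5]
}}

```text
t: 2.12
position: [532.0, -41.6, 290.6]
ee_rot: [-3.137, 0.174, -0.001]
contact_force: [0.8, -0.5, -0.9]
width: -0.0
```

Run:
```python
from h import *
s,p=pose(); print(s["t"],p,s["width"],s["q"].round(2))
W=[]
e=np.array([514.5,-323,260,-33.6])
for k in range(1,6): W.append(p+(e-p)*k/5)
W.append(e)
rows(W)
```

```text
2.125 [531.98022779 -41.63531557 290.58849679  -6.33576065] -0.00011699457280108919 [-0.49  0.27  0.6   1.77 -0.17  1.16  0.05]
2.7, 56.3, 6.1, 5.5,
8.1, 55.8, 6.1, 5.5,
13.3, 54.8, 6.1, 5.5,
18.5, 53.3, 6.1, 5.5,
23.5, 51.3, 6.1, 5.5

0.0, -0.0, -0.0, 0.0,
```

Emit:
{"op": "carry_out", "data": {
  "steps": [3,56,6,5.5,8,56,6,5.5,13,55,6,5.5,18,53,6,5.5,24,51,6,5.5]
}}

```text
t: 2.75
position: [514.7, -322.5, 260.4]
ee_rot: [-3.005, 0.914, -0.001]
contact_force: [-0.2, 0.6, 0.1]
width: 0.009
```

Run:
```python
from h import *
import cv2
s,p=pose(); print(s["t"],p,s["contact_force"])
for n in ("scene","top"):
    c=read_camera(n); 
    im=c["color"][:,:,::-1]; a=im[120:370,180:500]; cv2.imwrite(f"pics/c_{n}.png",cv2.resize(a,None,fx=2.4,fy=2.4)) 
e=np.array([514.5,-323,130,-33.6]); rows([e])
```

```text
2.75 [ 514.69347335 -322.51667867  260.3635688   -33.81957929] [-0.20789843  0.55669381  0.14183307]
-0.4, -5.9, 130.2, -0.7,
```

View pics/c_scene.png

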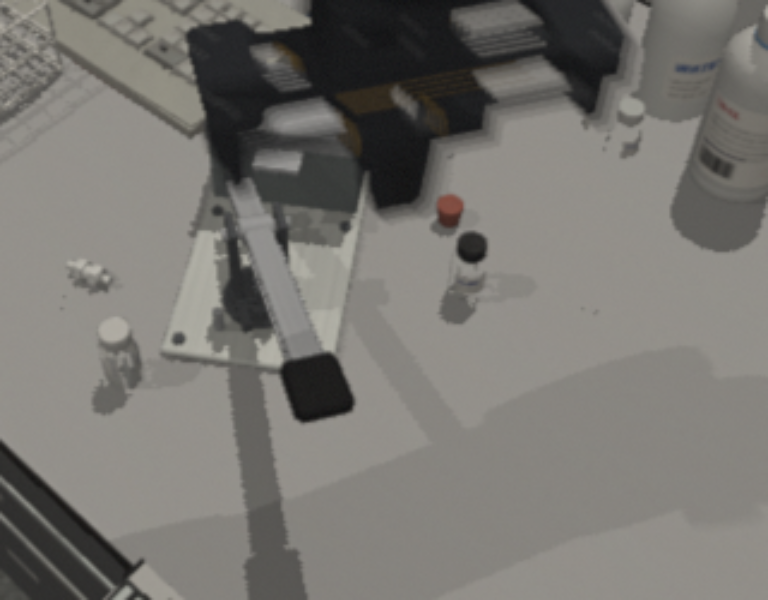

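View pics/c_top.png

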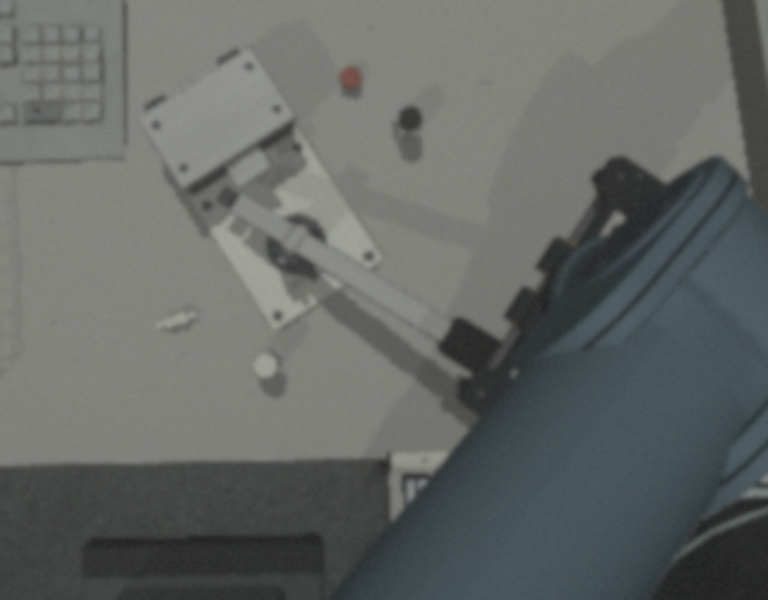

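Emit:
{"op": "carry_out", "data": {
  "steps": [0,0,26,0,0,0,26,0,0,0,26,0,0,0,26,0,0,0,26,0]
}}

```text
t: 3.48
position: [515.1, -320.2, 129.6]
ee_rot: [-3.007, 0.908, -0.0]
contact_force: [0.1, -0.1, 0.3]
width: 0.006
```

Run:
```python
from h import *
import cv2
s,p=pose(); print(s["t"],p,s["contact_force"])
for n in ("scene",):
    c=read_camera(n); 
    im=c["color"][:,:,::-1]; a=im[120:370,180:500]; cv2.imwrite(f"pics/d_{n}.png",cv2.resize(a,None,fx=2.4,fy=2.4)) 
# arc plan: pivot, radius 175, offset d from lever line; lever angle from 56.4 to 32.6
P=np.array([574,-152.])
def wp(th,d,r=175): 
    t=np.radians(th); return (*(P-r*np.array([np.cos(t),np.sin(t)])+d*np.array([np.sin(t),-np.cos(t)])),130,th-90)
rows([wp(56.4,45),wp(56.4,35)]+[wp(56.4-k*2.4,35) for k in range(1,12)])
```

```text
3.475 [ 515.09978557 -320.21858986  129.64608309  -33.60943612] [ 0.07687071 -0.1484557   0.28714238]
3.3, 2.4, -3.6, -0.0,
-10.0, 0.0, -0.0, 0.0,
-7.4, 1.3, -0.0, 2.4,
-7.4, 1.3, -0.0, 2.4,
-7.4, 1.3, -0.0, 2.4

-7.4, 1.3, -0.0, 2.4,
-7.4, 1.3, -0.0, 2.4,
-7.4, 1.3, -0.0, 2.4,
-7.4, 1.3, -0.0, 2.4,
-7.4, 1.3, -0.0, 2.4

-7.4, 1.3, -0.0, 2.4,
-7.4, 1.3, -0.0, 2.4,
-7.4, 1.3, -0.0, 2.4,
```

View pics/d_scene.png

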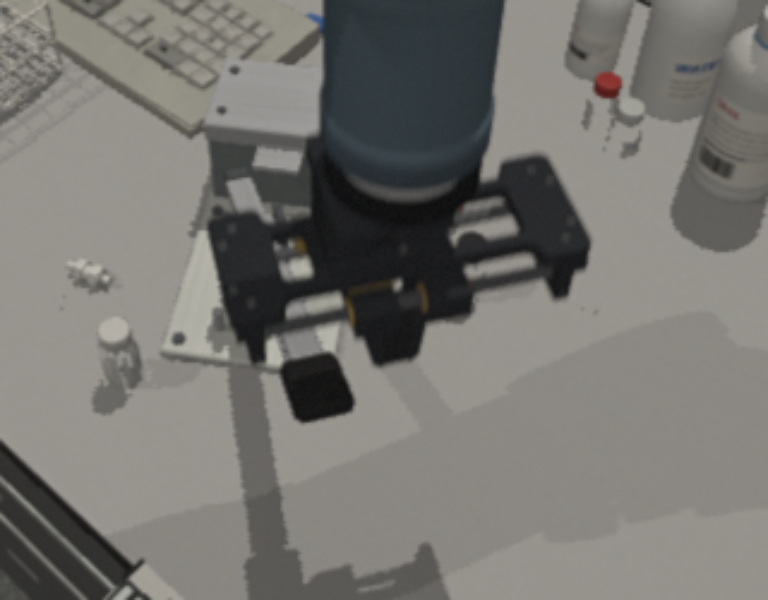

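Run:
```python
from h import *
c=read_camera("scene")
s,p=pose()
q=lambda X:((proj(c,X)-[180,120])*2.4).round()
print("tcp",q(p[:3]),"pad",q((477,-298,156)))
a=np.radians(p[3]);x=np.array([np.cos(a),np.sin(a),0])
print("body end",q(p[:3]-94*x+[0,0,64]),q(p[:3]+94*x+[0,0,64]))
```

```text
tcp [385. 390.] pad [318. 383.]
body end [225. 364.] [545. 295.]
```

Run:
```python
from h import *
import cv2
c=read_camera("scene"); s,p=pose(); print(s["t"],p)
a=c["color"][190:310,250:410,::-1]; a=np.ascontiguousarray(cv2.resize(a,None,fx=5,fy=5,interpolation=cv2.INTER_CUBIC))
a=np.clip(a.astype(float)*2,0,255).astype(np.uint8)
for z in (0,19,64):
    u=(proj(c,p[:3]+[0,0,z])-[250,190])*5; cv2.circle(a,tuple(int(v) for v in u),4,(0,0,255),-1)
cv2.imwrite("pics/e.png",a)
```

```text
3.625 [ 514.19035718 -320.04323384  129.66123895  -33.63870216]
```

View pics/e.png

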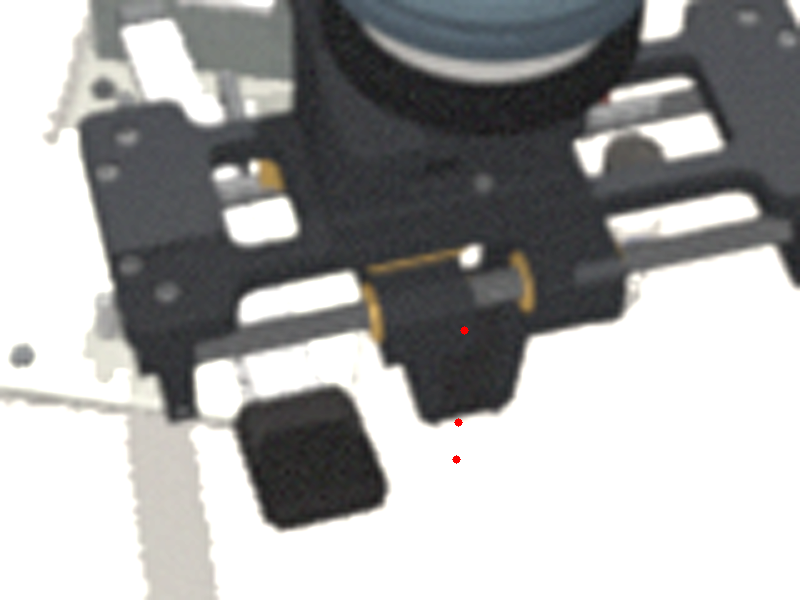

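Run:
```python
from h import *
import cv2
s,p=pose(); c=read_camera("wrist"); print(s["t"],p)
a=np.ascontiguousarray(c["color"][:,:,::-1]); a=np.clip(a.astype(float)*1.6,0,255).astype(np.uint8)
for z in (0,19,64):
    u=proj(c,p[:3]+[0,0,z]);print(u); cv2.circle(a,tuple(int(v) for v in u),3,(0,0,255),-1)
u=proj(c,(477,-298,156)); cv2.circle(a,tuple(int(v) for v in u),3,(0,255,0),-1)
cv2.imwrite("pics/f.png",a)
print(-c["R"].T@c["t"])
```

```text
3.625 [ 514.19035718 -320.04323384  129.66123895  -33.63870216]
[314.21428871 220.4457225 ]
[313.8827239  231.82710873]
[312.75083912 270.68050103]
[ 558.66021862 -257.36741819  314.52265108]
```

View pics/f.png

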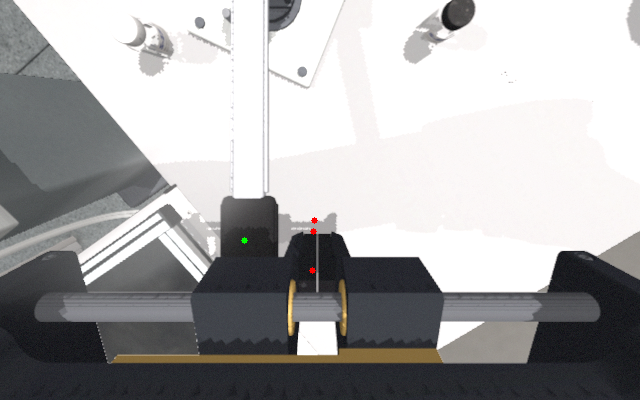

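Emit:
{"op": "carry_out", "data": {
  "steps": [0,-2,9,0,0,-2,9,0,0,0,0,0,-4,0,0,0,-4,0,0,0]
}}

```text
t: 4.3
position: [510.1, -313.4, 112.8]
ee_rot: [3.007, -0.91, 0.0]
contact_force: [0.7, -0.7, 0.1]
width: 0.007
```

Emit:
{"op": "carry_out", "data": {
  "steps": [-7,1,0,2.4,-7,1,0,2.4,-7,1,0,2.4,0,0,0,0,0,0,0,0]
}}

```text
t: 4.92
position: [491.7, -303.2, 112.5]
ee_rot: [-2.944, 1.096, 0.0]
contact_force: [0.4, -0.0, 0.1]
width: 0.008
```

```bash
cat > look.py <<'E'
from h import *
import cv2,sys
s,p=pose(); print(s["t"],p.round(1),s["contact_force"].round(1))
for n in sys.argv[2:]:
    c=read_camera(n); a=c["color"][:,:,::-1]
    if n=="scene": a=cv2.resize(a[130:310,210:410],None,fx=4,fy=4,interpolation=cv2.INTER_CUBIC)[:600]
    if n=="top": a=cv2.resize(a[130:310,225:405],None,fx=3.3,fy=3.3)
    cv2.imwrite(f"pics/{sys.argv[1]}_{n}.png",np.clip(a.astype(float)*1.5,0,255).astype(np.uint8))
E
python3 look.py g scene wrist
```

```text
4.925 [ 491.7 -303.2  112.5  -40.9] [ 0.4 -0.   0.1]
```

View pics/g_scene.png

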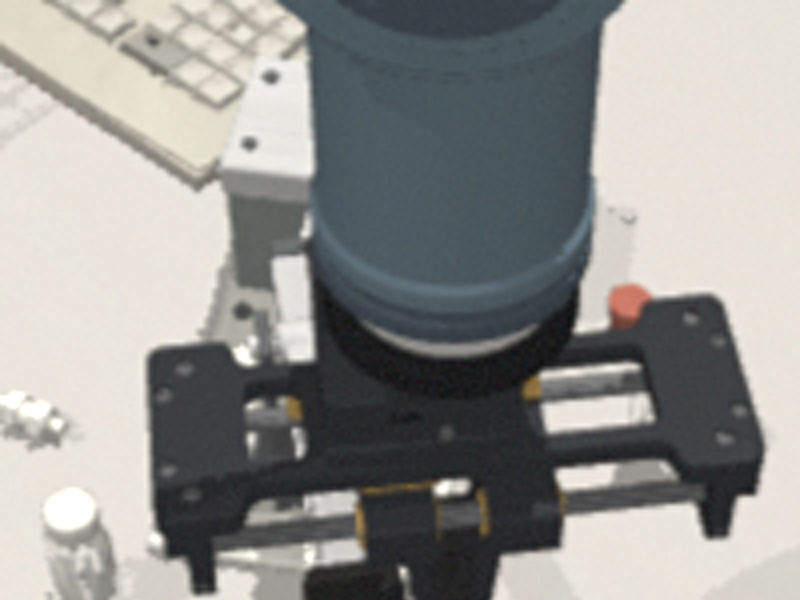

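View pics/g_wrist.png

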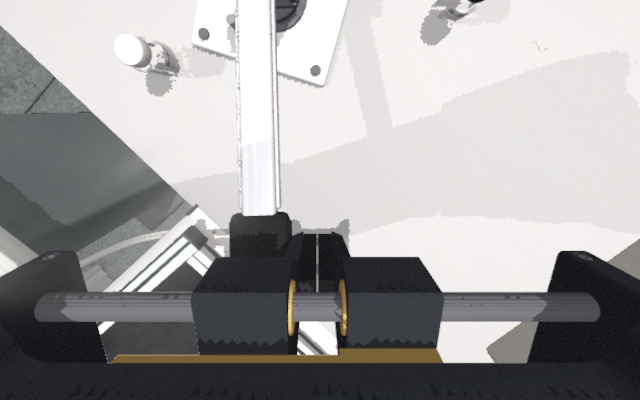

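Emit:
{"op": "carry_out", "data": {
  "steps": [-7,1,0,2.4,-7,1,0,2.4,-7,1,0,2.4,-7,1,0,2.4,0,0,0,0]
}}

```text
t: 5.65
position: [468.4, -285.9, 112.4]
ee_rot: [-2.841, 1.34, 0.001]
contact_force: [-0.3, -0.0, 0.8]
width: 0.006
```

```bash
python3 look.py h scene wrist
```

```text
5.65 [ 468.4 -285.9  112.4  -50.5] [-0.3 -0.   0.8]
```

View pics/h_scene.png

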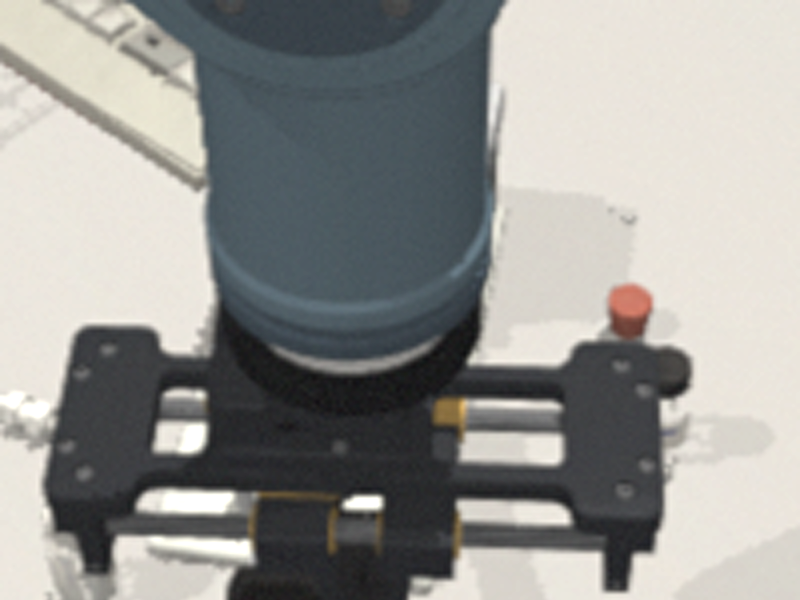

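View pics/h_wrist.png

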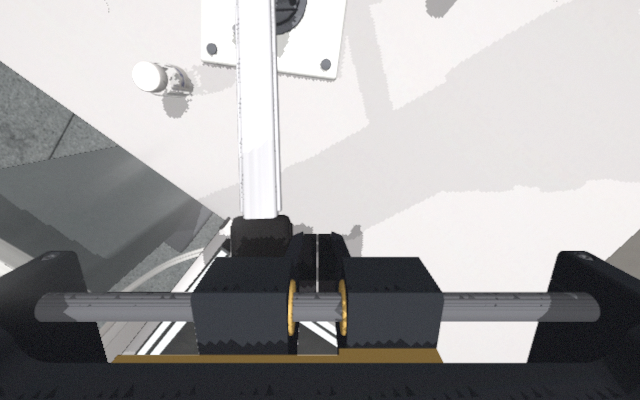

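Emit:
{"op": "carry_out", "data": {
  "steps": [-7,1,0,2.4,-5,0.7,0,1.7,-3,0.4,0,1,0,0,0,0,0,0,0,0]
}}

```text
t: 6.38
position: [458.1, -275.9, 112.5]
ee_rot: [-2.779, 1.464, 0.0]
contact_force: [-0.4, 0.3, -0.5]
width: 0.005
```

Emit:
{"op": "carry_out", "data": {
  "steps": [-3,0.3,0,1,-3,0.3,0,1,0,0,0,0,0,0,0,0,0,0,0,0]
}}

```text
t: 7.0
position: [454.2, -271.4, 112.5]
ee_rot: [-2.753, 1.513, 0.0]
contact_force: [0.1, 0.7, 0.3]
width: 0.001
```

Emit:
{"op": "carry_out", "data": {
  "steps": [-3,0.2,0,0,-3,0.2,0,0,0,0,0,0,0,0,0,0,0,0,0,0]
}}

```text
t: 7.62
position: [450.6, -266.5, 112.5]
ee_rot: [-2.753, 1.513, 0.0]
contact_force: [-0.5, 0.1, -0.7]
width: 0.007
```

```bash
python3 look.py i wrist top
```

```text
7.625 [ 450.6 -266.5  112.5  -57.6] [-0.5  0.1 -0.7]
```

View pics/i_wrist.png

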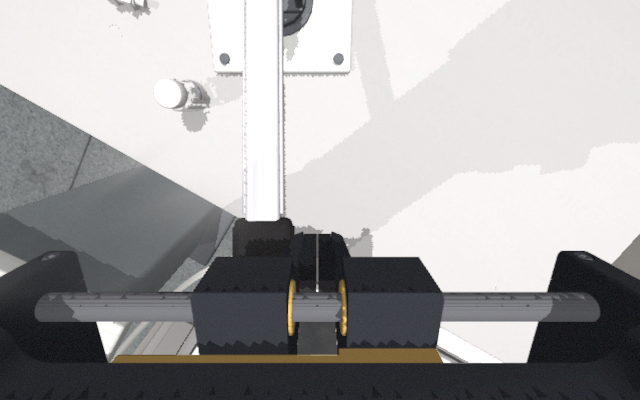

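View pics/i_top.png

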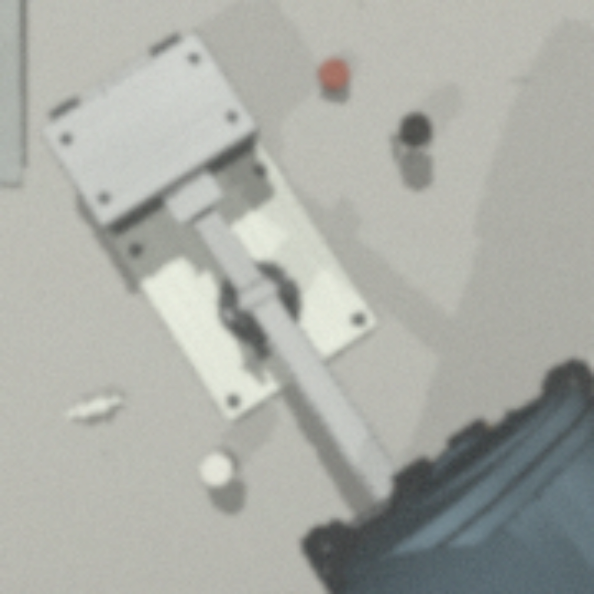

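Emit:
{"op": "carry_out", "data": {
  "steps": [-2,0.2,0,0,-2,0.2,0,0,0,0,0,0,0,0,0,0,0,0,0,0]
}}

```text
t: 8.35
position: [448.8, -264.2, 112.8]
ee_rot: [2.753, -1.513, 0.003]
contact_force: [3.5, -4.0, -1.0]
width: 0.001
```

Emit:
{"op": "carry_out", "data": {
  "steps": [-2,0.2,0,0,-2,0.2,0,0,0,0,0,0,0,0,0,0,0,0,0,0]
}}

```text
t: 8.98
position: [448.4, -263.5, 113.6]
ee_rot: [2.75, -1.512, 0.012]
contact_force: [7.5, -9.3, -4.7]
width: 0.005
```

Emit:
{"op": "carry_out", "data": {
  "steps": [6,0,0,0,10,0,0,0,8,0,-20,0,0,0,-40,0,0,0,-40,0]
}}

```text
t: 9.6
position: [457.5, -280.2, 213.1]
ee_rot: [2.753, -1.514, -0.005]
contact_force: [0.9, -0.4, -0.7]
width: 0.004
```

Emit:
{"op": "carry_out", "data": {
  "steps": [60,0,-30,0,60,0,0,0,60,0,0,0,0,0,0,0,0,0,0,0]
}}

```text
t: 10.22
position: [551.8, -428.5, 239.6]
ee_rot: [-2.752, 1.514, 0.004]
contact_force: [-0.1, -0.5, -0.5]
width: 0.003
```

```bash
python3 look.py j top scene
```

```text
10.225 [ 551.8 -428.5  239.6  -57.6] [-0.1 -0.5 -0.5]
```

View pics/j_top.png

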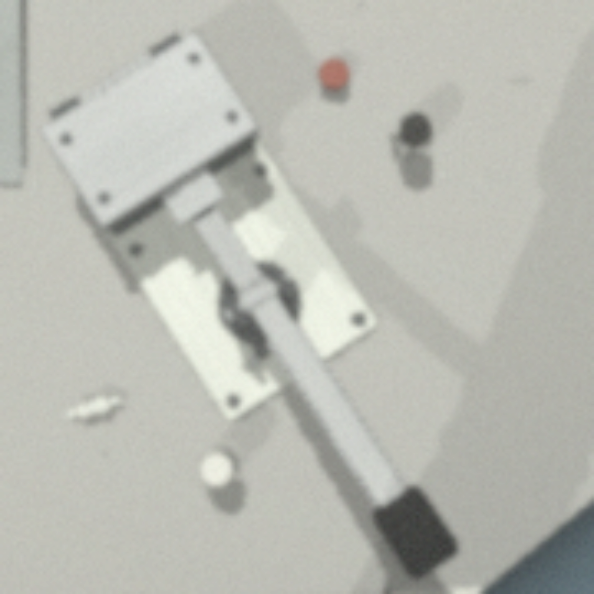

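View pics/j_scene.png

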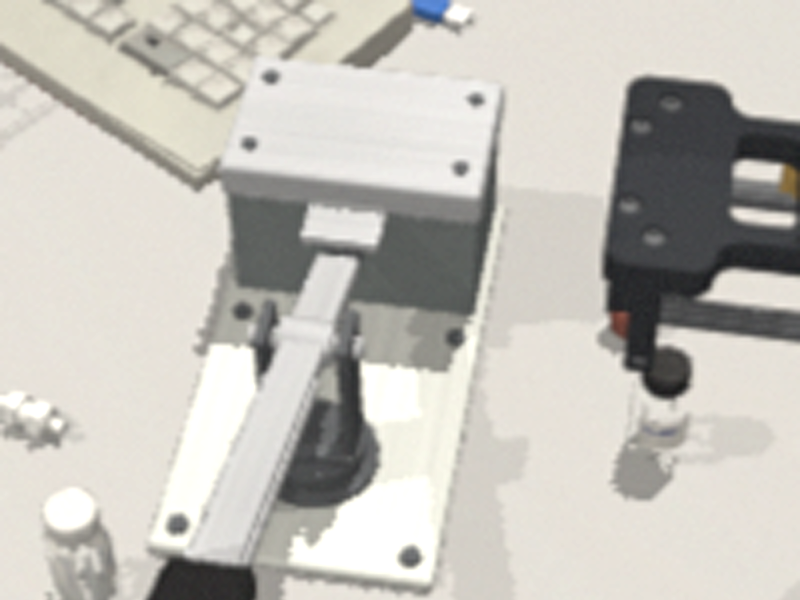

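Run:
```python
from h import *
import cv2
R=[]
for n,p0 in(("top",(350,291)),("scene",(260,279))):
    cc=read_camera(n); h=cc["color"].max(2); m=(h<62).astype(np.uint8)
    k,l,st,ce=cv2.connectedComponentsWithStats(m)
    print(n,h[p0[1],p0[0]])
    i=l[p0[1],p0[0]]; print(st[i],ce[i],ray(cc,*ce[i],156).round(1),ray(cc,*ce[i],150).round(1))
    cn=max(cv2.findContours((l==i).astype(np.uint8),0,2)[0],key=len); print(cv2.minAreaRect(cn))
    if n=="top":
        for px in cv2.boxPoints(cv2.minAreaRect(cn)): print(ray(cc,*px,156).round(1))
s,p=pose(); print(s["t"],p)
```

```text
top 47
[339 278  24  27 376] [350.29521277 291.36170213] [ 427.1 -243.9  156. ] [ 426.5 -244.4  150. ]
((350.2307434082031, 291.3460998535156), (23.574756622314453, 16.641006469726562), 56.30992889404297)
[ 437.8 -216.8  156. ]
[ 455.7 -245.1  156. ]
[ 416.4 -270.6  156. ]
[ 398.7 -242.4  156. ]
scene 34
[243 269  31  29 652] [258.28374233 283.40644172] [ 422.4 -246.5  156. ] [ 424.7 -243.3  150. ]
((258.14599609375, 283.1728515625), (27.805652618408203, 26.82086753845215), 10.007979393005371)
10.425 [ 552.8209139  -427.63076979  240.91005574  -57.52549155]
```

Emit:
{"op": "carry_out", "data": {
  "steps": [-55,2,0,0,-56,2,0,0,-56,2,10,0,-55,1.5,20,0,0,0,0,0]
}}

```text
t: 11.05
position: [423.7, -239.8, 208.4]
ee_rot: [-2.752, 1.506, 0.011]
contact_force: [0.3, -0.6, -0.0]
width: 0.005
```

```bash
python3 look.py k wrist
python3 - <<'E'
from h import *
rows([(427,-244,200,-57.5)])
E
```

```text
11.05 [ 423.7 -239.8  208.4  -57.4] [ 0.3 -0.6 -0. ]
1.3, 0.2, 10.1, 0.1,
```

View pics/k_wrist.png

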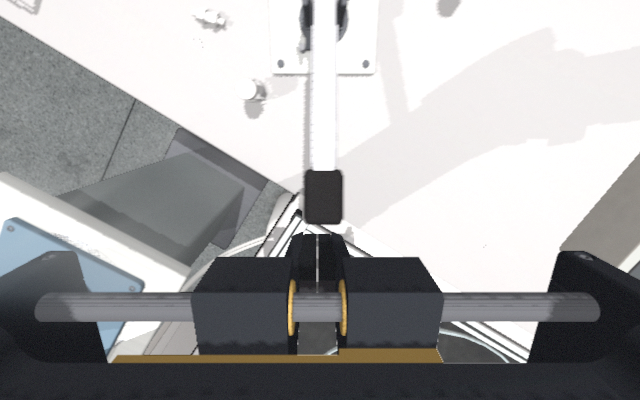

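Emit:
{"op": "carry_out", "data": {
  "steps": [1.5,0,10,0,1.5,0,20,0,0,0,10,0,0,0,6,0,0,0,0,0]
}}

```text
t: 11.72
position: [429.0, -248.6, 164.3]
ee_rot: [2.752, -1.513, -0.0]
contact_force: [0.7, 0.7, 0.8]
width: 0.007
```

```bash
python3 look.py l wrist
```

```text
11.725 [ 429.  -248.6  164.3  -57.6] [0.7 0.7 0.8]
```

View pics/l_wrist.png

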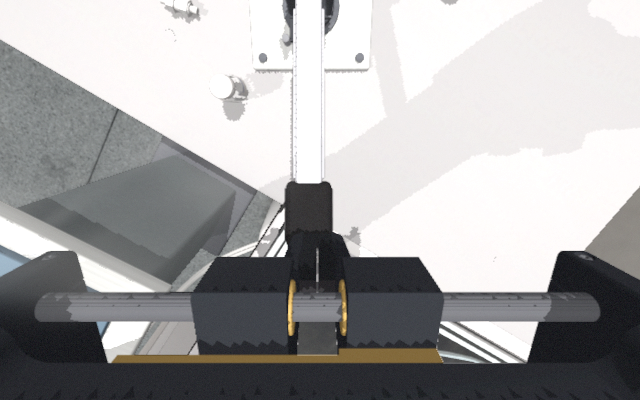

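Emit:
{"op": "carry_out", "data": {
  "steps": [-5,0,0,0,0,0,0,0,0,0,4,0,0,0,6,0,0,0,0,0]
}}

```text
t: 12.4
position: [426.0, -243.8, 153.9]
ee_rot: [2.753, -1.513, -0.002]
contact_force: [0.7, -0.2, 0.1]
width: 0.008
```

Emit:
{"op": "carry_out", "data": {
  "steps": [0,0,5,0,0,0,5,0,0,0,0,0,0,0,0,0,0,0,0,0]
}}

```text
t: 13.02
position: [426.5, -244.0, 144.6]
ee_rot: [-2.753, 1.513, -0.001]
contact_force: [0.1, -0.1, 0.4]
width: 0.005
```

```bash
python3 look.py m wrist scene
```

```text
13.025 [ 426.5 -244.   144.6  -57.6] [ 0.1 -0.1  0.4]
```

View pics/m_wrist.png

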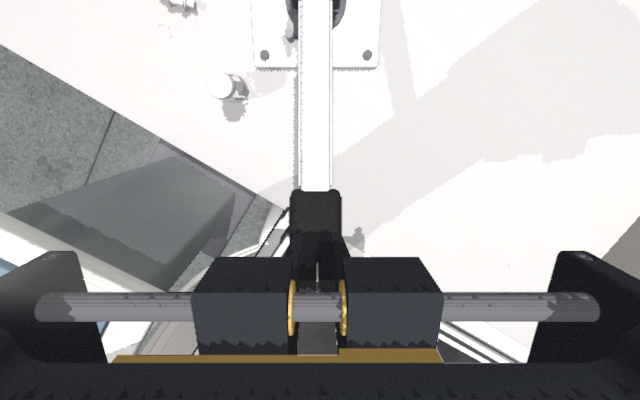

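View pics/m_scene.png

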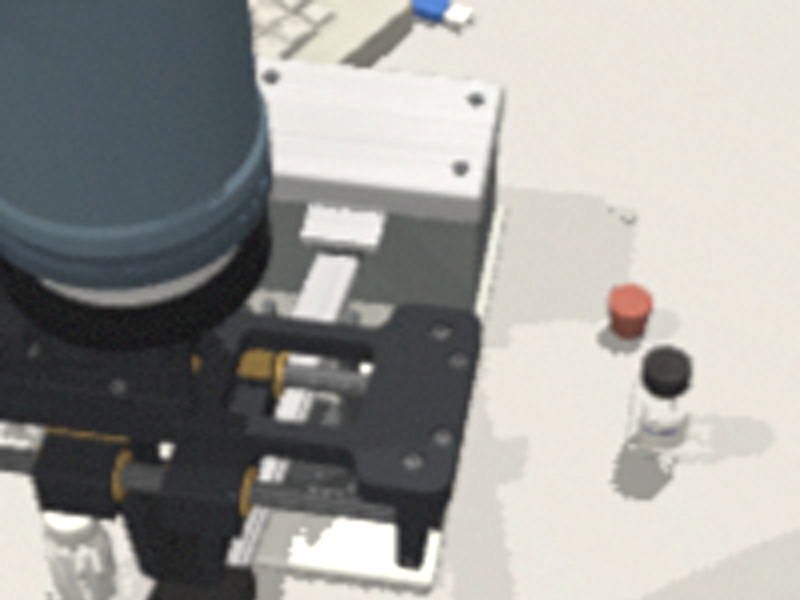

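Emit:
{"op": "carry_out", "data": {
  "steps": [0,0,5,0,0,0,3,0,0,0,0,0,0,0,0,0,0,0,0,0]
}}

```text
t: 13.75
position: [426.4, -244.0, 136.5]
ee_rot: [-2.753, 1.513, -0.0]
contact_force: [-0.0, 0.0, -0.2]
width: 0.006
```

Emit:
{"op": "carry_out", "data": {
  "steps": [0,0,3,0,0,0,3,0,0,0,0,0,0,0,0,0,0,0,0,0]
}}

```text
t: 14.38
position: [426.4, -244.0, 130.5]
ee_rot: [2.753, -1.513, 0.0]
contact_force: [0.1, 0.7, -0.6]
width: 0.004
```

```bash
python3 look.py n wrist top
python3 - <<'E'
from h import *
import cv2
c=read_camera("scene"); a=c["color"][200:320,190:350,::-1]
cv2.imwrite("pics/n_s.png",np.clip(cv2.resize(a,None,fx=5,fy=5,interpolation=cv2.INTER_CUBIC).astype(float)*2.5,0,255))
E
```

```text
14.375 [ 426.4 -244.   130.5  -57.6] [ 0.1  0.7 -0.6][ WARN:0@1.290] global loadsave.cpp:1063 imwrite_ Unsupported depth image for selected encoder is fallbacked to CV_8U.
```

View pics/n_wrist.png

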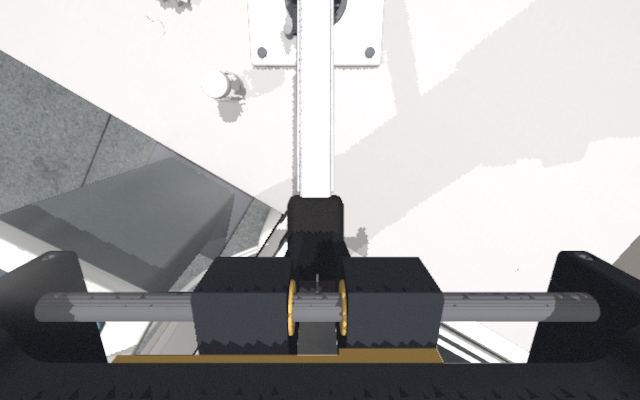

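View pics/n_s.png

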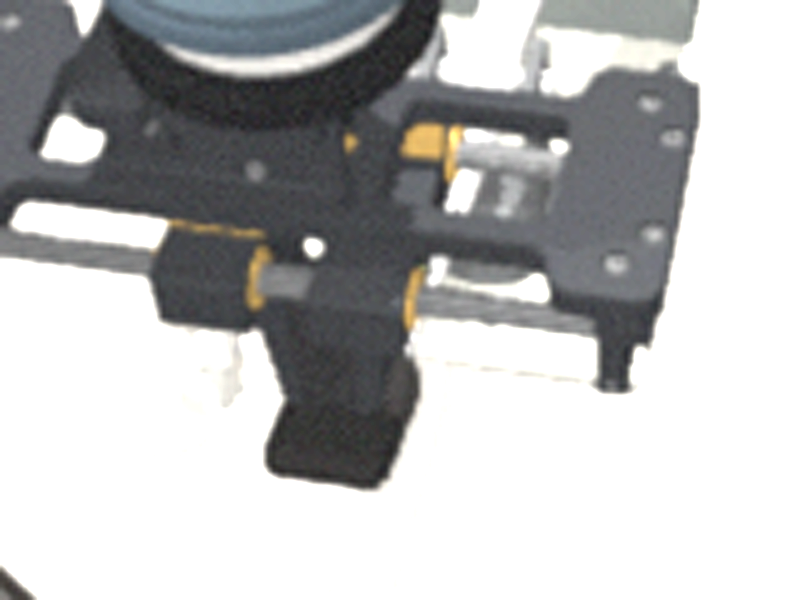

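Emit:
{"op": "carry_out", "data": {
  "steps": [0,0,3,0,0,0,2,0,0,0,0,0,0,0,0,0,0,0,0,0]
}}

```text
t: 15.15
position: [426.4, -244.0, 125.5]
ee_rot: [-2.753, 1.513, -0.0]
contact_force: [-0.4, 0.4, 0.2]
width: 0.002
```

Emit:
{"op": "carry_out", "data": {
  "steps": [0,0,3,0,0,0,3,0,0,0,0,0,0,0,0,0,0,0,0,0]
}}

```text
t: 15.78
position: [426.5, -243.9, 119.5]
ee_rot: [-2.753, 1.513, -0.0]
contact_force: [-0.2, 0.9, 1.3]
width: 0.006
```

Emit:
{"op": "carry_out", "data": {
  "steps": [0,0,3,0,0,0,3,0,0,0,0,0,0,0,0,0,0,0,0,0]
}}

```text
t: 16.4
position: [426.4, -243.9, 113.5]
ee_rot: [-2.753, 1.513, -0.0]
contact_force: [-0.3, 0.3, 1.2]
width: 0.006
```

```bash
python3 look.py o wrist top
python3 - <<'E'
from h import *
import cv2
c=read_camera("scene"); a=c["color"][200:320,190:350,::-1]
cv2.imwrite("pics/o_s.png",np.clip(cv2.resize(a,None,fx=5,fy=5,interpolation=cv2.INTER_CUBIC).astype(float)*3,0,255).astype(np.uint8))
E
```

```text
16.4 [ 426.4 -243.9  113.5  -57.6] [-0.3  0.3  1.2]
```

View pics/o_top.png

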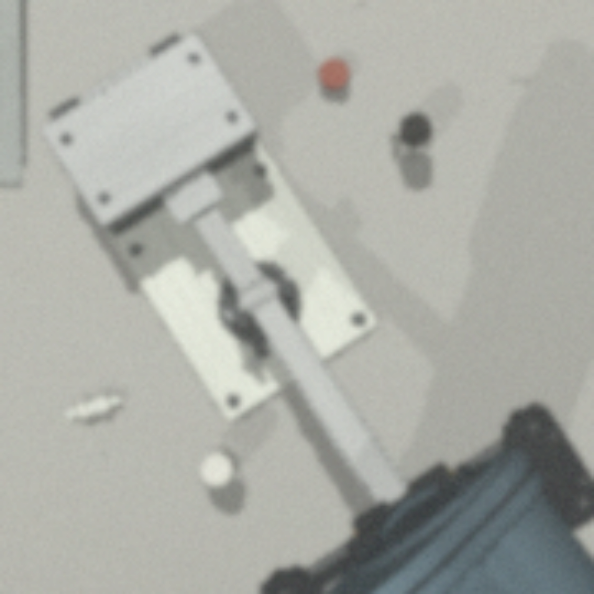

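View pics/o_s.png

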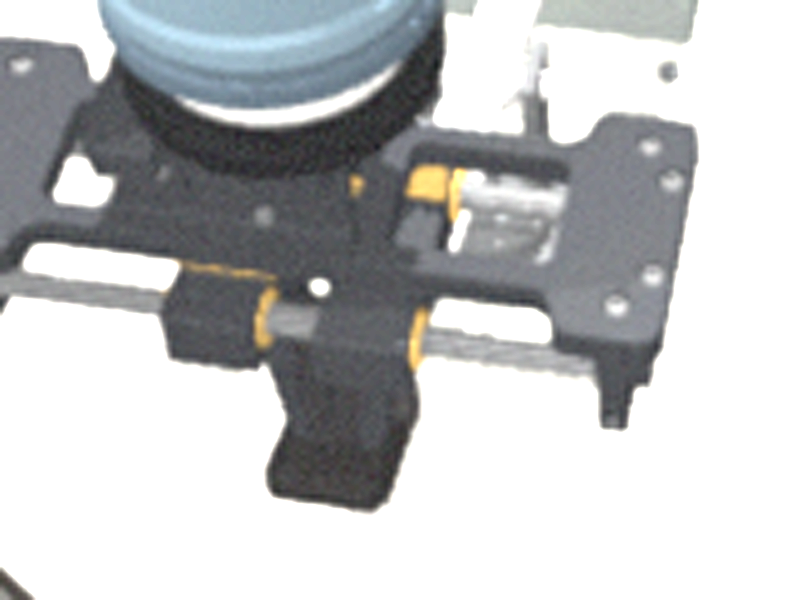

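Emit:
{"op": "carry_out", "data": {
  "steps": [0,2,4,0,0,2,4,0,0,2,4,0,0,1.5,4,0,0,0,0,0]
}}

```text
t: 17.18
position: [421.5, -247.5, 97.6]
ee_rot: [-2.753, 1.511, -0.003]
contact_force: [4.5, 2.6, 4.9]
width: 0.007
```

Emit:
{"op": "carry_out", "data": {
  "steps": [0,1,4,0,0,1,4,0,0,0.5,4,0,0,0.5,4,0,0,0,0,0]
}}

```text
t: 17.8
position: [417.7, -249.7, 81.4]
ee_rot: [2.753, -1.513, 0.0]
contact_force: [4.5, 2.3, 4.7]
width: 0.006
```

```bash
python3 look.py p wrist top
python3 - <<'E'
from h import *
import cv2
c=read_camera("scene"); a=c["color"][130:320,190:400,::-1]
cv2.imwrite("pics/p_s.png",np.clip(cv2.resize(a,None,fx=3.15,fy=3.15,interpolation=cv2.INTER_CUBIC).astype(float)*2,0,255).astype(np.uint8))
E
```

```text
17.8 [ 417.7 -249.7   81.4  -57.6] [4.5 2.3 4.7]
```

View pics/p_wrist.png

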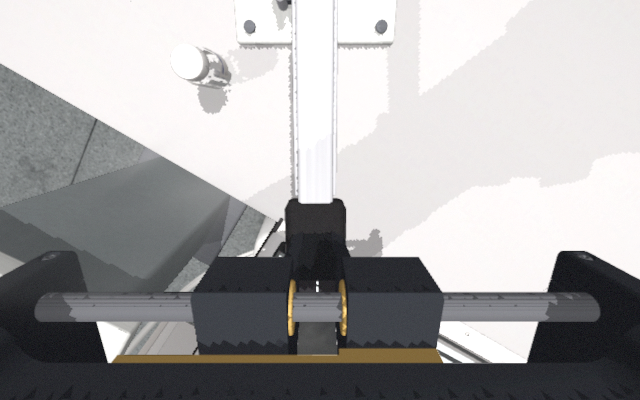

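View pics/p_s.png

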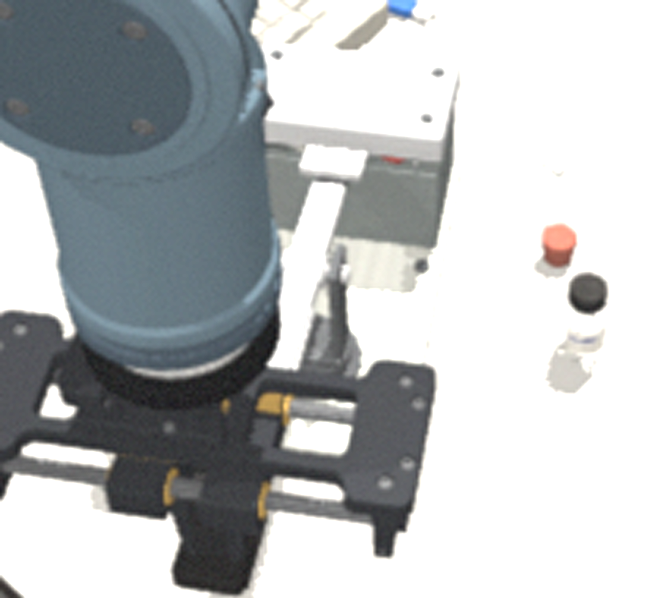

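Emit:
{"op": "carry_out", "data": {
  "steps": [0,0.5,5,0,0,0.5,5,0,0,0,5,0,0,0,5,0,0,0,0,0]
}}

```text
t: 18.58
position: [415.9, -250.6, 61.4]
ee_rot: [2.752, -1.513, -0.001]
contact_force: [2.7, 0.5, 5.6]
width: 0.003
```

Emit:
{"op": "carry_out", "data": {
  "steps": [0,0,5,0,0,-0.5,5,0,0,-0.5,5,0,0,-0.5,5,0,0,0,0,0]
}}

```text
t: 19.2
position: [415.9, -250.5, 41.3]
ee_rot: [2.75, -1.514, -0.002]
contact_force: [-0.9, -0.7, 5.7]
width: 0.008
```

```bash
python3 look.py q wrist top
python3 - <<'E'
from h import *
import cv2
c=read_camera("scene"); a=c["color"][130:320,190:400,::-1]
cv2.imwrite("pics/q_s.png",np.clip(cv2.resize(a,None,fx=3.15,fy=3.15,interpolation=cv2.INTER_CUBIC).astype(float)*2,0,255).astype(np.uint8))
E
```

```text
19.2 [ 415.9 -250.5   41.3  -57.7] [-0.9 -0.7  5.7]
```

View pics/q_wrist.png

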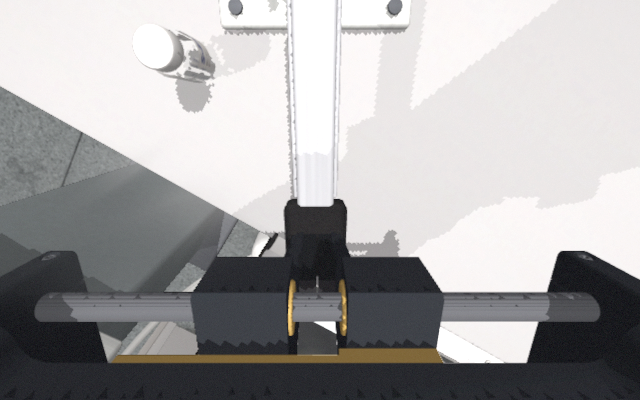

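View pics/q_s.png

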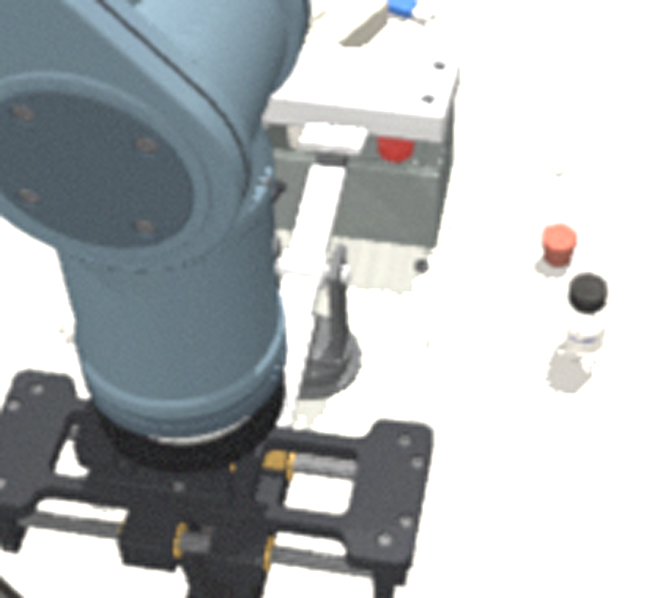

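View pics/q_top.png

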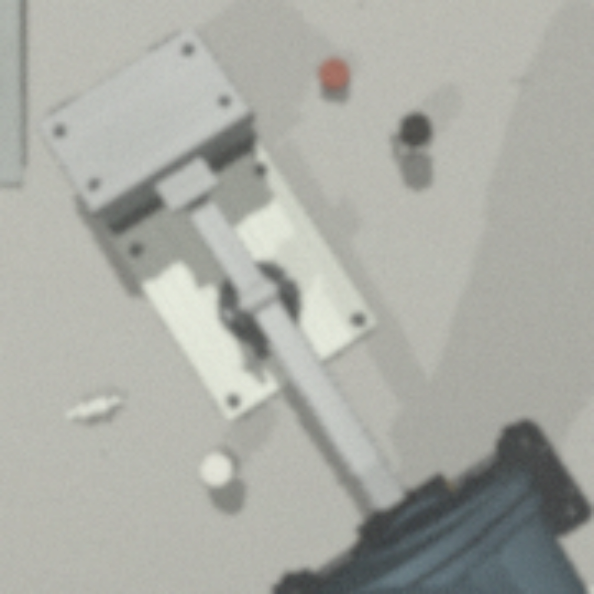

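Emit:
{"op": "carry_out", "data": {
  "steps": [0,-0.5,4,0,0,-0.5,4,0,0,-1,4,0,0,-1,4,0,0,0,0,0]
}}

```text
t: 19.98
position: [417.3, -249.5, 25.2]
ee_rot: [2.749, -1.515, -0.004]
contact_force: [-3.3, -2.8, 4.7]
width: 0.006
```

Emit:
{"op": "carry_out", "data": {
  "steps": [0,-1,4,0,0,-1,4,0,0,-1,3,0,0,0,0,0,0,0,0,0]
}}

```text
t: 20.6
position: [419.5, -247.9, 14.2]
ee_rot: [2.748, -1.515, -0.004]
contact_force: [-4.0, -2.9, 4.3]
width: 0.004
```

```bash
python3 look.py r wrist top
python3 - <<'E'
from h import *
import cv2
c=read_camera("scene"); a=c["color"][130:340,190:400,::-1]
cv2.imwrite("pics/r_s.png",np.clip(cv2.resize(a,None,fx=2.8,fy=2.8,interpolation=cv2.INTER_CUBIC).astype(float)*2,0,255).astype(np.uint8))
E
```

```text
20.6 [ 419.5 -247.9   14.2  -57.7] [-4.  -2.9  4.3]
```

View pics/r_wrist.png

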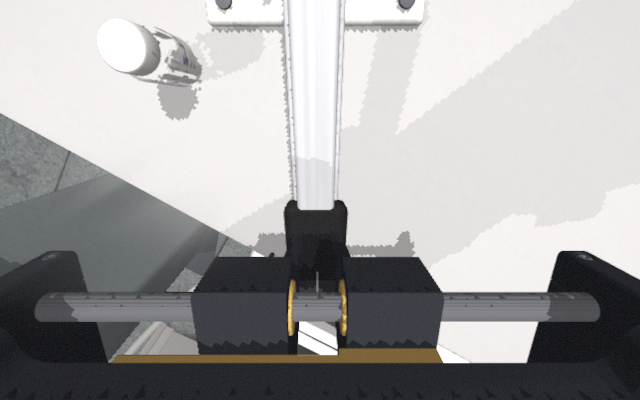

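View pics/r_s.png

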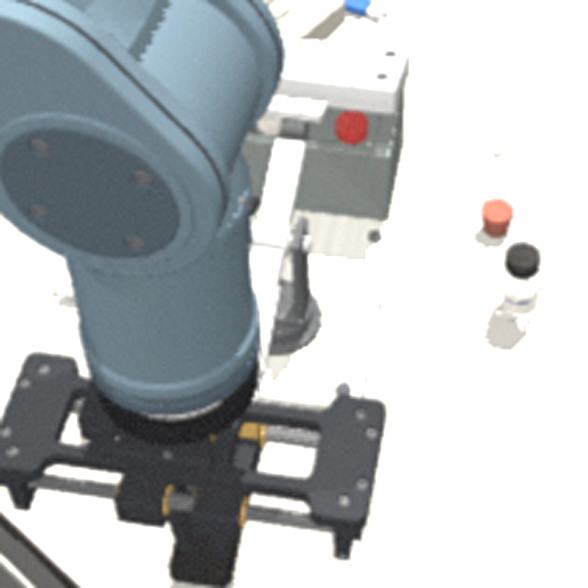

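Emit:
{"op": "carry_out", "data": {
  "steps": [0,-0.7,2,0,0,-0.7,2,0,0,-0.7,2,0,0,0,0,0,0,0,0,0]
}}

```text
t: 21.38
position: [421.0, -246.9, 8.2]
ee_rot: [2.748, -1.515, -0.005]
contact_force: [-4.2, -4.6, 4.1]
width: 0.003
```

Emit:
{"op": "carry_out", "data": {
  "steps": [0,-0.7,2,0,0,-0.7,2,0,0,0,0,0,0,0,0,0,0,0,0,0]
}}

```text
t: 22.0
position: [422.1, -246.2, 4.2]
ee_rot: [2.748, -1.515, -0.005]
contact_force: [-4.8, -4.2, 3.9]
width: 0.004
```

Emit:
{"op": "carry_out", "data": {
  "steps": [0,0,2,0,0,0,2,0,0,0,0,0,0,0,0,0,0,0,0,0]
}}

```text
t: 22.62
position: [423.2, -245.5, 0.2]
ee_rot: [2.75, -1.514, -0.004]
contact_force: [-3.9, -3.1, 4.0]
width: 0.005
```

```bash
python3 look.py s wrist top
python3 - <<'E'
from h import *
import cv2
c=read_camera("scene"); a=c["color"][130:340,190:400,::-1]
cv2.imwrite("pics/s_s.png",np.clip(cv2.resize(a,None,fx=2.8,fy=2.8,interpolation=cv2.INTER_CUBIC).astype(float)*2,0,255).astype(np.uint8))
E
```

```text
22.625 [ 4.232e+02 -2.455e+02  2.000e-01 -5.770e+01] [-3.9 -3.1  4. ]
```

View pics/s_wrist.png

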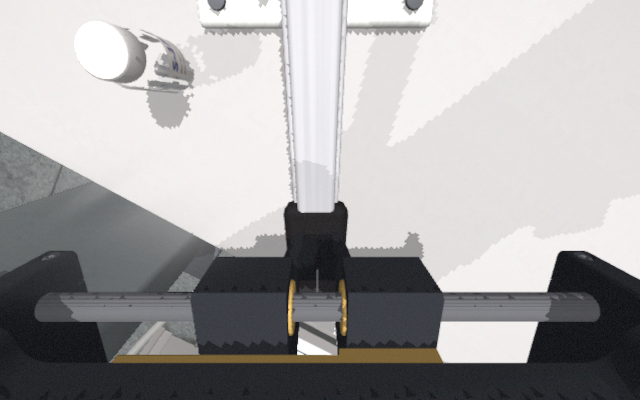

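View pics/s_s.png

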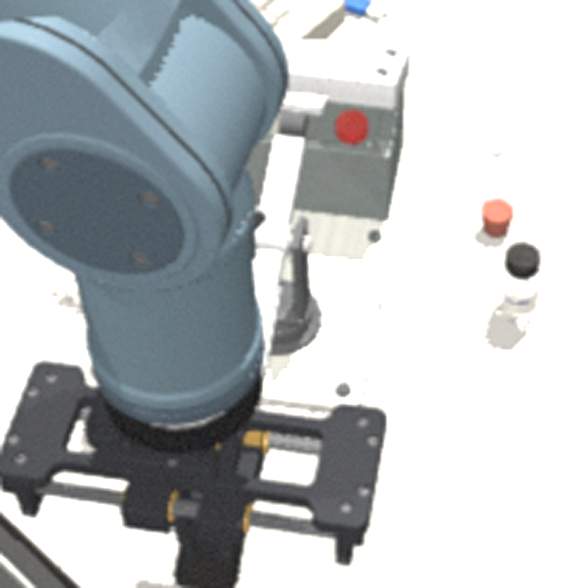

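View pics/s_top.png

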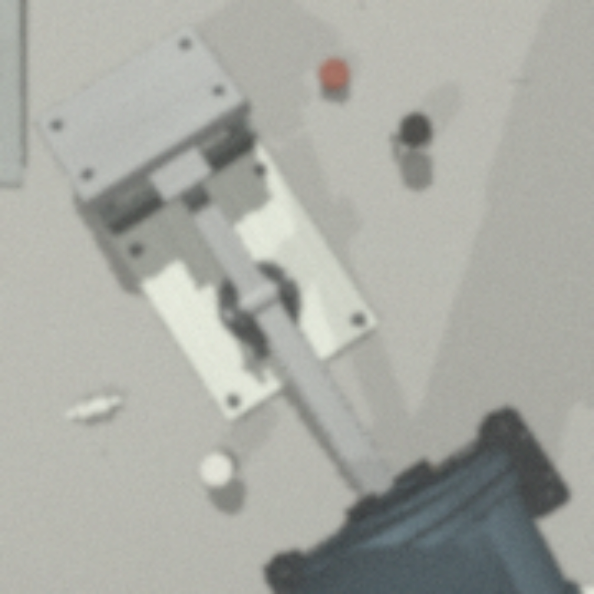

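```bash
cat > flap.py <<'E'
from h import *
c=read_camera("top")
th0=np.radians(32.6); X=np.array([np.cos(th0),np.sin(th0)]);Y=np.array([-X[1],X[0]])
for t in (0,.3,.36,.4,.44,.46,.5):
    out=[]
    for y in (62,-62):
        x=176-79*np.cos(t)+16*np.sin(t); z=79+79*np.sin(t)+16*np.cos(t)
        u=proj(c,(*(np.array([574,-152])+x*X+y*Y),z)); out+=list(((u-[225,130])*3.3).round())
    print(t,out)
E
python3 flap.py
```

```text
0 [np.float64(101.0), np.float64(228.0), np.float64(259.0), np.float64(126.0)]
0.3 [np.float64(90.0), np.float64(213.0), np.float64(252.0), np.float64(109.0)]
0.36 [np.float64(88.0), np.float64(209.0), np.float64(250.0), np.float64(105.0)]
0.4 [np.float64(86.0), np.float64(206.0), np.float64(248.0), np.float64(102.0)]
0.44 [np.float64(83.0), np.float64(203.0), np.float64(247.0), np.float64(99.0)]
0.46 [np.float64(82.0), np.float64(202.0), np.float64(246.0), np.float64(97.0)]
0.5 [np.float64(80.0), np.float64(199.0), np.float64(244.0), np.float64(94.0)]
```

Emit:
{"op": "carry_out", "data": {
  "steps": [0,0,2,0,0,0,2,0,0,0,0,0,0,0,0,0,0,0,0,0]
}}

```text
t: 23.45
position: [424.2, -245.7, -2.8]
ee_rot: [2.75, -1.515, -0.001]
contact_force: [-5.2, -1.7, 16.3]
width: 0.004
```

Emit:
{"op": "carry_out", "data": {
  "steps": [0,0,2,0,0,0,1,0,0,0,0,0,0,0,0,0,0,0,0,0]
}}

```text
t: 24.08
position: [425.4, -246.9, -4.6]
ee_rot: [2.75, -1.516, 0.004]
contact_force: [-6.1, -2.6, 30.2]
width: 0.005
```

Emit:
{"op": "carry_out", "data": {
  "steps": [0,0,-2,0,0,0,-1,0,0,0,0,0,0,0,0,0,0,0,0,0]
}}

```text
t: 24.7
position: [424.8, -246.8, -2.7]
ee_rot: [2.749, -1.515, 0.002]
contact_force: [-4.9, -3.6, 13.2]
width: 0.006
```

```bash
python3 look.py t wrist top scene
```

```text
24.7 [ 424.8 -246.8   -2.7  -57.7] [-4.9 -3.6 13.2]
```

View pics/t_top.png

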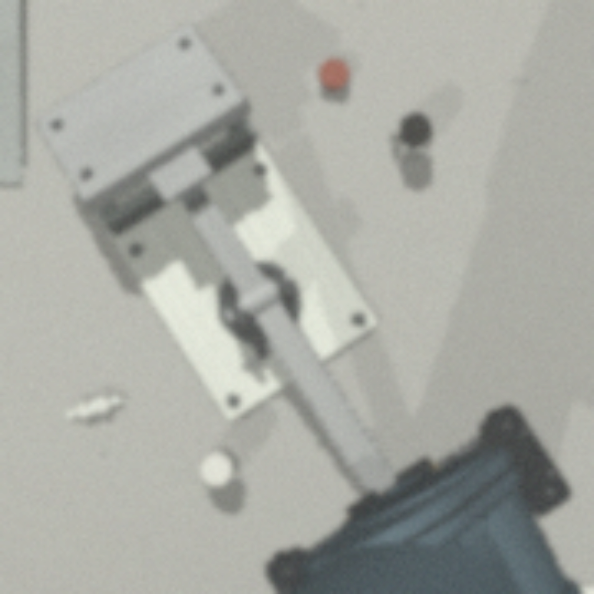

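View pics/t_scene.png

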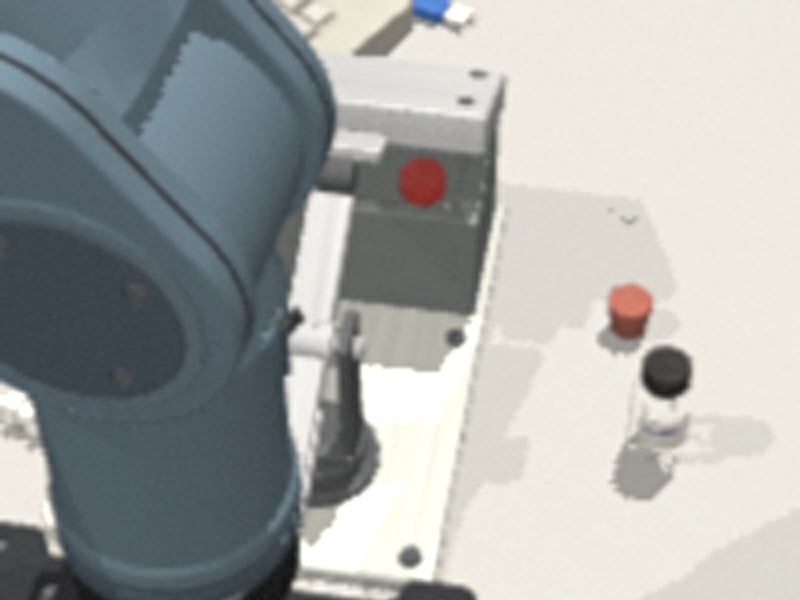

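View pics/t_wrist.png

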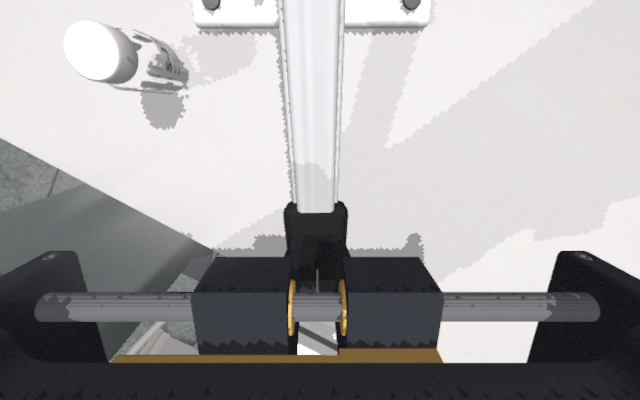

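Run:
```python
from h import *
import cv2
c=read_camera("top")
X=np.array([np.cos(.569),np.sin(.569)]);Y=np.array([-X[1],X[0]])
def P(t,lx,y):
    x=176+lx*np.cos(t)+16*np.sin(t); z=79-lx*np.sin(t)+16*np.cos(t)
    return proj(c,(*(np.array([574,-152])+x*X+y*Y),z))
# screw centroids in first and current top image
A=cv2.imread("pics/a_top.png")[:,:,::-1]; B=c["color"]
def dark(I,u,v):
    w=I[v-3:v+4,u-3:u+4].astype(float).mean(2); w=np.clip(np.median(w)-8-w,0,None); yy,xx=np.mgrid[v-3:v+4,u-3:u+4]; return np.array([(w*xx).sum(),(w*yy).sum()])/w.sum()
k=lambda x,y:(round(225+x/3.3),round(130+y/3.3))
for a,b,y in((k(104,199),k(87,174),52),(k(232,117),k(218,90),-52)):
    pa,pb=dark(A,*a),dark(B,*b); print("seen",pa,pb,pb-pa)
    w=ray(c,*pa,95)[:2]-[574,-152]; lx,yy=w@X-192+16,w@Y; print("local",lx,yy)
    for t in(.36,.4,.43,.46,.49): print(t,(P(t,lx,yy)-P(0,lx,yy)).round(2))
s,p=pose(); print(s["t"],p.round(1),s["contact_force"].round(1))
```

```text
seen [256.048  189.6208] [250.75308642 182.25573192] [-5.29491358 -7.36506808]
local -62.26780679017591 50.28287086406057
0.36 [-3.5  -5.01]
0.4 [-4.   -5.74]
0.43 [-4.39 -6.3 ]
0.46 [-4.78 -6.89]
0.49 [-5.19 -7.49]
seen [294.83521809 164.95476575] [290.6969697  156.73863636] [-4.1382484  -8.21612939]
local -62.56621886607631 -49.955018661393915
0.36 [-2.7  -5.48]
0.4 [-3.11 -6.26]
0.43 [-3.44 -6.86]
0.46 [-3.78 -7.47]
0.49 [-4.13 -8.1 ]
24.9 [ 424.8 -246.8   -2.7  -57.7] [-4.3 -3.8 13.6]
```

```bash
python3 -c "
from h import *
print(robot.sign_off()); print(robot.sense()['contact_force'])"
```

```text
the job is handed in; nothing more can be done
None
the job is handed in; nothing more can be done
```

I pushed the long end of the lever sideways with the closed fingertips until it met its stop. I then lifted clear, pressed the pad down to its stop, and handed the job in while still holding it there, at about 25 s of the 56 s.

**Swing stop:** the resistance rose from under 1 N to about 12 N. The top view showed the short end under the middle of the lip.

**Press stop:** the vertical force stayed around 4–6 N while the flap rose, then climbed sharply at the stop. I overshot to about 30 N for a moment, then backed off and held at about 13–14 N vertical.

**Flap:** the shift of its screws in the top view gives an opening of about 0.48 rad, against the expected 0.46. Reading the flap corners roughly gave about 0.42–0.44. The travel of about 124 mm matches the lever's full stroke of about 121 mm.

**Bystanders:** in the last pictures the vials, fitting and stopper stood where they were at the start. I saw no contact with the flap other than by the lever's roller.

**Disagreement:** the pad was first felt with the reported TCP about 35 mm lower than the pad's height. In the pictures the closed fingers also ended about 22 mm or more short of the reported TCP. I didn't find the cause. I judged contact by force and pictures instead, which is why the final reported TCP height is about −3 mm.

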